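Free the tight battery pack from its charging dock

ROBOT

A 7-joint arm with a two-finger parallel gripper is mounted at the origin on the work surface; the furniture and walls round the work are solid. World frame = base frame: x ahead of the robot, y to its left, z up, the work surface at z = 0. Lengths are in mm, angles in rad, forces in N, time in s.
With the tool pointing down it reaches from about 425 to 825 mm from the base axis. Payload 3.6 kg.
Tool frame: the origin (TCP) lies at the very end of the fingers, on their centre line; the grasp point (between the pads) lies 19 mm behind it (bot.tcp_to_grasp is the distance from the TCP to the grasp point, in mm); z points along the fingers, y is the line along which they close (so a half turn about z gives the same grasp; the last joint's range is limited). The gripper opens to 85 mm and grips with 20 to 120 N. Pads are 22 mm wide; open, the fingers measure 114 mm over their backs; the gripper's body (76 mm by 85 mm) begins 54 mm behind the grasp point. The pads swing forward as they close: fully open they stand 13 mm farther back than shut.
Start: joints at [1.234, 0.615, -0.013, 1.423, 0.008, 1.103, -0.04], TCP at [198.795, -618.824, 231.297] pointing down, gripper open.
Joint ranges: [-3.12, 3.12], [-0.3, 2.06], [-1.34, 1.32], [0.26, 2.42], [-1.36, 4.5], [0.01, 1.98], [-2.84, 2.84]. Speed limits (rad/s): [2.79, 2.79, 3.14, 3.14, 3.14, 3.14, 3.14].

INTERFACE

Orientations are given as [roll, pitch, yaw] about the fixed x, y, z axes, in that order (R = Rz(yaw) Ry(pitch) Rx(roll)).
In Python, from cell import bot, eyes gives the robot as it stands.
- The arm moves only by the tool drive_tool, never from a script. Its argument "increments" is one flat list of numbers, 5 for each row, row after row: the closure, from -1 (fully open) to 1 (shut), then the shift along the tool's x, y, z in mm, then the turn about the tool's z in degrees. In form: [jaw, x, y, z, spin, jaw, x, y, z, spin, ...]. A call has 1 to 20 rows; each row shifts and turns the commanded pose from where the row before left it, along the tool's axes as they then stand; what a row does not reach is not made up. A row lasts 1/10 s, in which the tool goes at most 50 mm and 8.59 degrees, less where a joint would pass 70% of its speed; a pose out of reach is approached as far as the arm can. A call with a gripper value outside its range is refused whole. The fingers move at their own pace and stop on an object; "squeeze" is the grip in N (left out, the last holds). Time passes only in rows, so rows that do not move let the fingers close. It gives the time, the measured TCP pose, the force, the opening and the grip force at its end, in the units of the state.
- bot.read_state(): the state, without advancing time (a new reading comes with each control period).
- eyes.grab_frame(name): name is "scene" or "top" or "wrist"; returns the picture (480x640x3 uint8, red, green, blue); there is no depth.
- eyes.get_calibration(name): a dict with "vfov" (degrees; the focal length in pixels is half the picture's height over the tangent of half this angle, whatever the lens; pixels are square), "cx", "cy" (the principal point, pixels), "cam_to_world" (4x4, takes a point from camera to world coordinates). Camera axes: x right, y up, looking along -z (the intrinsics and any distortion apply to the point x, -y, -z); pixel columns grow to the right and rows downward; lengths in mm; the calibration is good to about 2 mm. The wrist camera is an equidistant fisheye: a pixel r from the principal point sees the ray r / f radians off the axis. A picture is of the moment at which its call begins: read the wrist's pose just before it. get_calibration takes no time and is no camera call; for the wrist camera it gives the pose at the moment of the call.
- bot.sign_off(): hands the job in; it is judged then, once.
The state is a dict: "time_s": time; "joints": joint angles; "dq": joint speeds; "tau": joint torques, N m; "eef_pos": TCP position; "eef_rot": TCP orientation; "wrist_force": force on the tool from outside, world axes, zero at the start; "moment": the same for the moment, N m; "opening": finger opening in mm; "grasp_force": force on a finger pad.
Only numpy, scipy, OpenCV 4.12 (cv2) and the standard library are available. Lean on these libraries where they do the work, as an engineer would, in place of code of your own. Each camera call takes 0.05 s, during which the arm holds its last target. There are 200 camera calls.

TASK

Open the charging dock's hinged cover by its front bar and lay it back gently onto its stop, without letting it drop. The battery pack inside is held tight under two stiff side catches: grip the pack and rock it side to side until it has pushed both catches clear, then lift it out. Finish still holding the pack upright, straight above its seat and just clear of the catches (about a finger's width or two above them), with the cover left open and the things standing round the dock undisturbed.

Things in the scene. Friction and masses are not known exactly. Their poses are not given: they have to be found in the camera images.
- dock: White open-topped charging dock fixed to the table, 112 (x) x 150 (y) mm, walls 75 mm high and 6 mm thick, floor (deck) 12 mm thick. Origin: centre of its underside on the table. Its x points to the hinge side, away from the robot at yaw 0; y to its left, z up. It turns up to 0.45 rad either way.
- dock_seat (a point): Centre of the seat on the dock's deck where the pack's foot stands, 8 mm in front of the dock's middle (dock frame -8, 0, 12 mm). Low walls 8 mm high with 2 mm play round the foot keep it in place.
- cover (a joint): Hinge angle of the cover: 0 closed, grows as it opens upward and back, 1.75 rad on its stop, where it stays by its own weight. It swings freely: below about 1.2 rad it falls shut when let go, above that it falls open. 150 g.
- cover_hinge (a point): Middle of the cover's hinge axis, which runs along the dock's y at the far rim (dock frame 56, 0, 78 mm).
- cover_bar (a point): Middle of the pull bar: round, 10 mm thick, 90 mm long along dock y, its centre line 40 mm before the front of the clear-topped hood (112x150x48 mm), an 8 mm arm at each end. Shut, it lies 152 mm in front of the hinge axis and 22 mm above it (100 mm above the table); it circles the hinge. Pinched from above across dock x, it swivels between the fingers as the cover turns.
- pack: Battery pack, 106 mm tall, about 150 g, loose on the seat; origin: centre of underside, axes as the dock's. Foot 38 (x) x 18 (y) mm up to 44 mm; flange 40 mm wide (y), 44 to 52 mm, its two ears under the catches; grip block 32 (x) x 26 (y) mm up to 106 mm. Lifted straight, it stops after 3 mm. Tilted about its foot sideways (about dock x) by 0.2 rad, an ear pushes that side's catch out 8 mm.
- catch_left (a joint): Outward travel (m) of the steel catch at the pack's left (dock +y): 0 to 0.014, starts near 0. A sliding cheek 44 mm long, inner face 21 mm from the seat's middle, with a lip reaching 6 mm in over the ear, 55 to 60 mm above the deck (keep fingertips higher). Needs about 7 N, stays where pushed; beyond 0.006 it clears the upright pack's ear.
- catch_right (a joint): The same for the catch at the pack's right (dock -y), also positive outward.
- jelly_tub: Bystander: round tub with a lid, 59 mm across, 44 mm high, to the right of the dock. Origin: centre of its underside.
- coffee_cup: Bystander: paper coffee cup, 75 mm across, 83 mm high, to the left of the dock. Origin: centre of its underside.
- masking_tape: Bystander: roll of masking tape lying flat, 104 mm across, 25 mm high, near the table's right side. Origin: centre of its underside.

How it is judged (in metres and radians):
On the way, in this order (a step that is already met when the one before it is completed fails the run):
1. the cover lies back on its stop (within 0.1 rad) (value of joint cover above 1.65 rad), for 0.2 s.
2. the gripped pack, tilted to one side, has pushed the catch on that side clear (contact force between the fingers and pack above 2 N and angle between pack's own z axis and vertical above 0.05 rad and ((value of joint catch_left above 0.004 m and angle between pack's own y axis and vertical above 1.62 rad) or (value of joint catch_right above 0.004 m and angle between pack's own y axis and vertical below 1.52 rad))).
3. the gripped pack has pushed both catches clear (contact force between the fingers and pack above 2 N and angle between pack's own z axis and vertical above 0.05 rad and value of joint each of catch_left, catch_right above 0.004 m).
At the end, for the whole second after the job is handed in: Pack gripped, at rest, upright (0.2 rad), foot within 30 mm of over the seat and 3 to 60 mm above the catch tops (63 to 120 mm above the deck), not touching the dock; both catches out over 4 mm; cover within 0.1 rad of its stop; tub, cup and tape moved under 30 mm (value of joint cover above 1.65 rad and value of joint each of catch_left, catch_right above 0.004 m and z of pack in the frame of dock_seat between 0.063 and 0.12 m and horizontal distance between pack and dock_seat below 0.03 m and angle between pack's own z axis and vertical below 0.2 rad and contact force between the fingers and pack above 2 N and contact force between pack and dock below 0.1 N and linear speed of pack below 0.02 m/s and distance of each of jelly_tub, coffee_cup, masking_tape from where it was at the start of the episode below 0.03 m); the arm keeps its last pose, push and grip.
It fails at once if the cover drops or is flung onto its stop (faster than 1.5 rad/s near it) (value of joint cover above 1.6 rad and velocity of joint cover above 1.5 rad/s).
It fails at once if the tub, cup or tape roll is knocked away or over (distance of any of jelly_tub, coffee_cup, masking_tape from where it was at the start of the episode above 0.03 m or angle between any of jelly_tub, coffee_cup's own z axis and vertical above 0.5 rad).
It also fails if it takes over 64 s, if anything falls off the work surface, if the arm or the gripper's body presses on something with over 40 N, if the wrist force passes 120 N, or if a joint passes its speed limit or range.

## Working session

There is one attempt and no reset: what is moved stays moved. The work goes in short steps, Python scripts to look and compute and a tool call to move; the robot and the scene stay as the last step left them, time stands still between calls to the robot, and variables do not carry over. Pictures are saved under pics/ and viewed, at most 10 in all, crops included, and the job is handed in when it is done.

Besides the shell and the picture viewer there is one more tool, called after ">>>" by a JSON object that holds its "method" and its "body", one argument or row to a line. drive_tool: Moves the arm, as the interface text tells. Its arguments: {"type":"object","properties":{"increments":{"type":"array","items":{"type":"number"}},"squeeze":{"type":"number"}},"required":["increments"]}

```bash
mkdir -p pics; ls
python3 - <<'E'
from cell import bot, eyes
import cv2,numpy as np
s=bot.read_state();print(s)
for n in("scene","top"):
    c=eyes.get_calibration(n);print(n,c)
    im=eyes.grab_frame(n);cv2.imwrite(f"pics/{n}0.png",im[:,:,::-1])
E
```

```text
pics
{'time_s': 0.0, 'joints': array([ 1.23353314,  0.61591832, -0.01259567,  1.42492668,  0.00809536,
        1.10338824, -0.0404461 ]), 'dq': array([-0.00212838, -0.00195599,  0.0001705 ,  0.00133195, -0.00025661,
       -0.00116574,  0.00029254]), 'tau': array([ 4.61910088e-05, -4.69228721e+01,  2.59216726e-01, -1.71038836e+01,
        9.98827571e-03,  9.51176626e-03,  5.04250593e-06]), 'eef_pos': array([ 198.52285066, -618.12892175,  230.12957646]), 'eef_rot': array([-3.13900265e+00,  4.58291092e-05,  3.10764866e-01]), 'wrist_force': array([ 0.34667779, -1.13459993,  0.01189226]), 'moment': array([ 0.01402204,  0.00654329, -0.03246449]), 'grasp_force': 0.0, 'opening': 85.30401325913351}
scene {'vfov': 54.74729416893135, 'cx': 315.73387291208684, 'cy': 253.0811204684871, 'cam_to_world': array([[-6.45945082e-01,  5.74307437e-01, -5.02917407e-01,
         3.69591545e+01],
       [-7.63328518e-01, -4.77986678e-01,  4.34578312e-01,
         4.70298014e+02],
       [ 9.19373625e-03,  6.64604923e-01,  7.47138389e-01,
         7.43326535e+02],
       [ 0.00000000e+00,  0.00000000e+00,  0.00000000e+00,
         1.00000000e+00]])}
top {'vfov': 49.94803632856072, 'cx': 327.7505803204566, 'cy': 252.05105773747192, 'cam_to_world': array([[ 2.23092234e-02,  9.80958308e-01, -1.92932879e-01,
         2.75545177e+02],
       [-9.99751107e-01,  2.19184490e-02, -4.15992406e-03,
         6.02089834e+01],
       [ 1.48077406e-04,  1.92977664e-01,  9.81203139e-01,
         1.25365641e+03],
       [ 0.00000000e+00,  0.00000000e+00,  0.00000000e+00,
         1.00000000e+00]])}
```

View pics/top0.png

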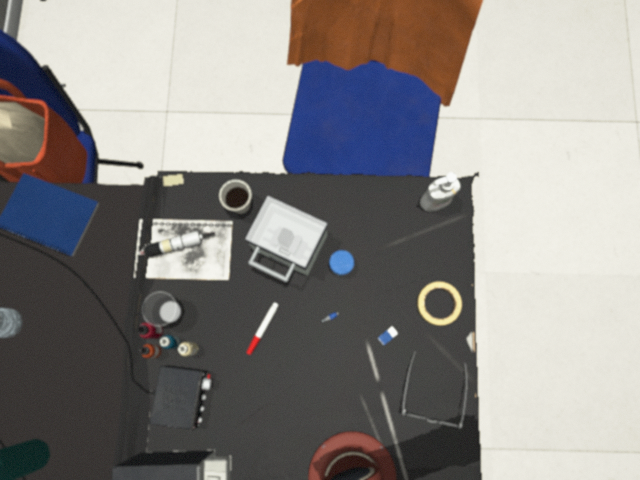

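View pics/scene0.png

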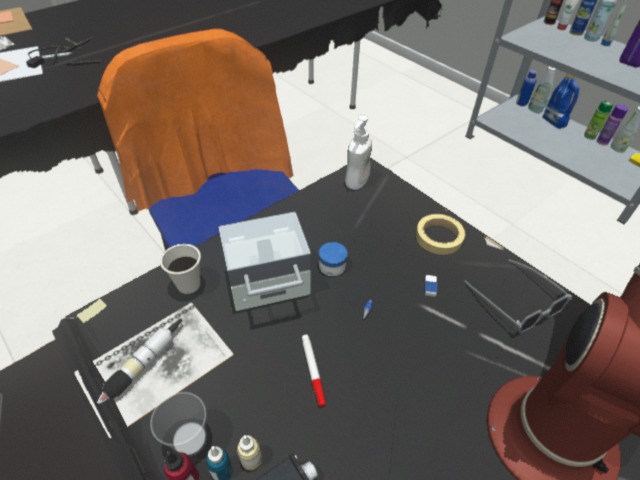

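The top view shows the dock at about (285,235) with its bar from (250,265) to (288,280). The cup is at (235,196), the tub at (341,262) and the tape at (440,303). In the scene view the bar runs from (247,292) to (299,277). I'll enlarge both views for exact pixels.

Run:
```python
import cv2,numpy as np
a=cv2.imread("pics/top0.png")[185:295,215:365];b=cv2.imread("pics/scene0.png")[205:315,210:360]
f=lambda m:cv2.resize(m,(600,440),interpolation=cv2.INTER_CUBIC)
a,b=f(a),f(b)
cv2.imwrite("pics/crop.png",cv2.resize(np.vstack([a[:300*440//440],b])[:],(600,740))[:,:]) 
cv2.imwrite("pics/ca.png",a);cv2.imwrite("pics/cb.png",b)
```

```text
(no output)
```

View pics/ca.png

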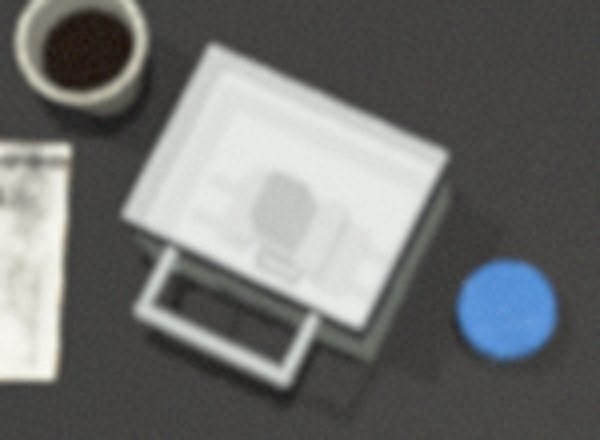

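View pics/cb.png

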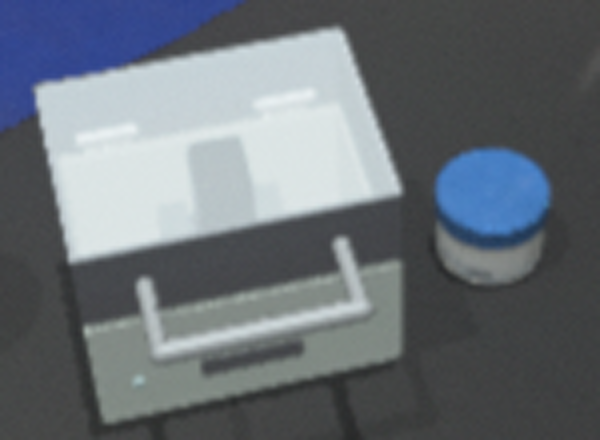

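The top crop shows hood-top corners at crop pixels (212,43), (449,153), (365,328) and (123,216), and bar ends at (140,312) and (288,383). In the scene crop the bar ends are at (157,352) and (365,308). Next I cast rays.

```bash
cat > h.py <<'E'
import numpy as np
from cell import bot, eyes
def ray(c,u,v):
    f=240/np.tan(np.radians(c["vfov"]/2));M=c["cam_to_world"]
    d=M[:3,:3]@np.array([(u-c["cx"])/f,-(v-c["cy"])/f,-1]);return M[:3,3],d
def onz(c,u,v,z):
    o,d=ray(c,u,v);return o+d*(z-o[2])/d[2]
def tri(r1,r2):
    A=np.stack([r1[1],-r2[1]],1);t=np.linalg.lstsq(A,r2[0]-r1[0],rcond=None)[0]
    p,q=r1[0]+t[0]*r1[1],r2[0]+t[1]*r2[1];return (p+q)/2,np.linalg.norm(p-q)
E
python3 - <<'E'
from h import *
T=eyes.get_calibration("top");S=eyes.get_calibration("scene")
t=lambda x,y:(x/4+215-.4,y/4+185-.4); s=lambda x,y:(x/4+210-.4,y/4+205-.4)
for z in(123,126):
    P=[onz(T,*t(*p),z)[:2] for p in[(212,43),(449,153),(365,328),(123,216)]];print(z,np.round(P,1))
    print([round(np.linalg.norm(P[i]-P[i-1]),1) for i in range(4)],np.mean(P,0).round(1),[np.degrees(np.arctan2(*(P[i]-P[j])[::-1])).round(1) for i,j in((0,1),(3,2),(0,3),(1,2))])
P=[onz(S,*s(*p),126)[:2] for p in[(36,88),(342,30),(402,192),(70,260)]];print("S",np.round(P,1),np.mean(P,0))
for p in[(140,312),(288,383)]:print("barT",onz(T,*t(*p),100).round(1))
for p in[(157,352),(365,308)]:print("barS",onz(S,*s(*p),100).round(1))
print([tri(ray(T,*t(*a)),ray(S,*s(*b))) for a,b in(((140,312),(157,352)),((288,383),(365,308)))])
E
```

```text
123 [[626.8 205.4]
 [565.1  68.5]
 [463.8 113. ]
 [524.5 250.9]]
[np.float64(112.0), np.float64(150.1), np.float64(110.6), np.float64(150.7)] [545.1 159.4] [np.float64(65.7), np.float64(66.2), np.float64(-24.0), np.float64(-23.7)]
126 [[625.9 205. ]
 [564.3  68.5]
 [463.3 112.8]
 [523.9 250.4]]
[np.float64(111.7), np.float64(149.7), np.float64(110.3), np.float64(150.3)] [544.4 159.2] [np.float64(65.7), np.float64(66.2), np.float64(-24.0), np.float64(-23.7)]
S [[619.6 208.2]
 [559.   73.4]
 [459.8 118.2]
 [521.2 253.3]] [539.87115661 163.26773015]
barT [474.  242.1 100. ]
barT [435.2 156.5 100. ]
barS [474.2 243.6 100. ]
barS [435.5 159.7 100. ]
[(array([474.666783  , 242.75803929,  98.53669716]), np.float64(1.1542978358145615)), (array([436.51427406, 157.49491981,  96.80511219]), np.float64(2.1875814930755078))]
```

>>> {"method": "drive_tool", "body": {
  "increments": [-1,0,0,0,-8,-1,0,0,0,-8,-1,0,0,0,-8,-1,0,0,0,-8,-1,0,0,0,-8,-1,0,0,0,-8,-1,44,10,0,0,-1,44,10,0,0,-1,44,10,0,0,-1,44,10,0,0,-1,44,10,0,0,-1,44,10,0,0,-1,44,10,0,0,-1,44,10,0,0,-1,44,10,0,0,-1,44,10,0,0]
}}

```text
time_s: 1.7
eef_pos: [470.8, -256.9, 231.0]
eef_rot: [-3.141, 0.0, 1.148]
wrist_force: [0.8, -0.2, 0.5]
opening: 85.2
grasp_force: 0.0
```

>>> {"method": "drive_tool", "body": {
  "increments": [0.2,40,-20,0,0,0.2,40,-20,0,0,0.2,40,-20,0,0,0.2,40,-20,0,0,0.2,40,-20,0,0,0.2,40,-20,0,0,0.2,40,-20,0,0,0.2,40,-20,0,0,0.2,40,-20,0,0,0.2,30,-10,0,0,0.2,0,0,0,0]
}}

```text
time_s: 2.8
eef_pos: [455.9, 181.2, 231.4]
eef_rot: [-3.14, -0.004, 1.158]
wrist_force: [0.1, 0.1, -0.5]
opening: 33.7
grasp_force: 0.0
```

```bash
cat >> h.py <<'E'
C,Sn=np.cos(np.radians(-24.1)),np.sin(np.radians(-24.1)); X=np.array([C,Sn,0]);Y=np.array([-Sn,C,0])
D=np.array([542.5,161,0.])
def rel(p): # world -> dock
    q=p-D; return np.array([q@X,q@Y,q[2]])
def todelta(w): # world delta -> tool
    from scipy.spatial.transform import Rotation as R
    return R.from_euler("xyz",bot.read_state()["eef_rot"]).as_matrix().T@w
E
python3 - <<'E'
from h import *
s=bot.read_state();print(s["time_s"],s["eef_pos"],s["eef_rot"],s["opening"],s["joints"],rel(s["eef_pos"]))
bar=D-96*X+[0,0,100];print(bar,"to bar",todelta(bar-s["eef_pos"]))
import cv2;im=eyes.grab_frame("wrist");cv2.imwrite("pics/w1.png",im[:,:,::-1])
E
```

```text
2.8 [455.89047433 181.2035902  231.43726794] [-3.14005868 -0.00397873  1.15798218] 33.714071320869124 [-0.13333924  0.39230402 -0.40017559  1.86526562  0.18397435  0.91822654
 -1.03094047] [-87.30987639 -16.92277986 231.43726794]
[454.86791899 200.1997242  100.        ] to bar [ 16.46704877  -8.35595583 131.51679907]
```

View pics/w1.png

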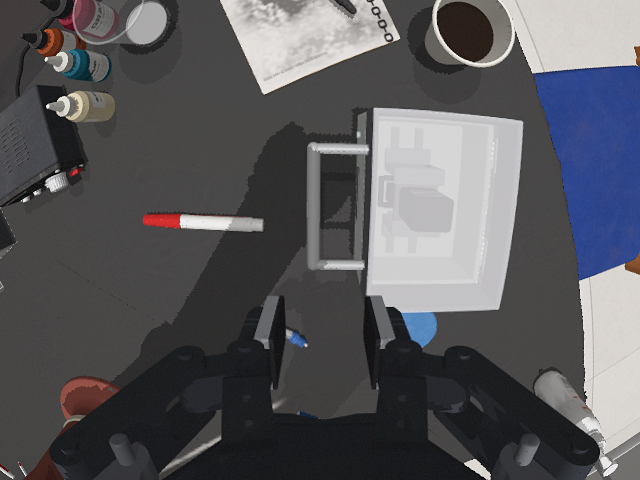

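The wrist view shows the bar at u≈313, running from v≈148 to 266, parallel to the pads. The pads are centred at u≈322. I'll check the bar with fisheye rays onto z=100.

```bash
cat >> h.py <<'E'
def wray(c,u,v):
    f=240/np.tan(np.radians(c["vfov"]/2));x,y=u-c["cx"],v-c["cy"];r=np.hypot(x,y);th=r/f
    M=c["cam_to_world"];d=M[:3,:3]@np.array([x/r*np.sin(th),-y/r*np.sin(th),-np.cos(th)]);return M[:3,3],d
def wonz(c,u,v,z):
    o,d=wray(c,u,v);return o+d*(z-o[2])/d[2]
E
python3 - <<'E'
from h import *
c=eyes.get_calibration("wrist");print(c)
a,b=wonz(c,313,150,100),wonz(c,313,264,100);print(a,b,np.linalg.norm(a-b),rel((a+b)/2),np.degrees(np.arctan2(*(a-b)[:2][::-1])))
print(todelta((a+b)/2-bot.read_state()["eef_pos"]))
q=[rel(wonz(c,*p,126)) for p in((372,109),(522,122),(499,310),(366,311))];print(np.round(q,1))
E
```

```text
{'vfov': 65.70646984690485, 'cx': 324.13097567109696, 'cy': 242.5117075351583, 'cam_to_world': array([[ 9.14483047e-01,  3.85168857e-01,  1.23958496e-01,
         4.86047273e+02],
       [-4.04622099e-01,  8.71499255e-01,  2.77074007e-01,
         2.47530048e+02],
       [-1.30945815e-03, -3.03535829e-01,  9.52819125e-01,
         3.73900913e+02],
       [ 0.00000000e+00,  0.00000000e+00,  0.00000000e+00,
         1.00000000e+00]])}
[471.68734627 236.06931231 100.        ] [435.17792125 155.15669945 100.        ] 88.76817580182563 [-95.43728061  -4.77298392 100.        ] 65.71413053334992
[ 15.19544463  -9.57455461 131.10675835]
[[-55.8  69.2 126. ]
 [ 55.4  68.8 126. ]
 [ 56.3 -80.3 126. ]
 [-55.  -77.2 126. ]]
```

>>> {"method": "drive_tool", "body": {
  "increments": [0.2,14,-9,0,0,0.2,0,0,30,0,0.2,0,0,30,0,0.2,0,0,30,0,0.2,0,0,25,0,0.2,0,0,20,0,0.2,0,0,12,0,0.2,0,0,0,0,1,0,0,0,0,1,0,0,0,0,1,0,0,0,0,1,0,0,0,0,1,0,0,0,0],
  "squeeze": 25
}}

```text
time_s: 4.15
eef_pos: [451.2, 192.0, 84.6]
eef_rot: [-3.137, 0.003, 1.15]
wrist_force: [-6.0, 1.4, 5.7]
opening: 8.8
grasp_force: 24.6
```

Run:
```python
from h import *
s=bot.read_state();p=s["eef_pos"];print(p,s["eef_rot"],rel(p),s["wrist_force"])
R=153.6;b0=0.1437
pos=lambda t:np.array([-R*np.cos(t+b0),R*np.sin(t+b0)])
th=np.linspace(0,1.72,31);P=np.array([pos(t) for t in th]);d=np.diff(P,axis=0)
yaw=s["eef_rot"][2];ty=np.array([np.sin(yaw),-np.cos(yaw)]);tx=np.array([np.cos(yaw),np.sin(yaw)])
print(ty@X[:2],tx@X[:2])
for t,(a,b) in zip(th[1:],d):print(round(t,2),round(a,1),round(-b,1))
```

```text
[451.19550543 192.01019031  84.55517544] [-3.13709209e+00  2.51171847e-03  1.14956631e+00] [-96.00826847  -8.97524475  84.55517544] [-5.99151378  1.44250826  5.69087108]
0.9999998165845996 0.0006056655572111991
0.06 1.5 -8.7
0.11 2.0 -8.6
0.17 2.5 -8.4
0.23 3.0 -8.3
0.29 3.4 -8.1
0.34 3.9 -7.9
0.4 4.3 -7.7
0.46 4.8 -7.4
0.52 5.2 -7.1
0.57 5.6 -6.8
0.63 6.0 -6.5
0.69 6.3 -6.1
0.75 6.7 -5.7
0.8 7.0 -5.4
0.86 7.3 -4.9
0.92 7.6 -4.5
0.97 7.8 -4.1
1.03 8.0 -3.6
1.09 8.2 -3.2
1.15 8.4 -2.7
1.2 8.5 -2.2
1.26 8.6 -1.7
1.32 8.7 -1.2
1.38 8.8 -0.7
1.43 8.8 -0.2
1.49 8.8 0.3
1.55 8.8 0.8
1.61 8.7 1.3
1.66 8.6 1.8
1.72 8.5 2.3
```

The bar is pinched, with the opening at 8.8 mm. I'll swing the first part now.

>>> {"method": "drive_tool", "body": {
  "increments": [1,0,1.5,-8.7,0,1,0,2,-8.6,0,1,0,2.5,-8.4,0,1,0,3,-8.3,0,1,0,3.4,-8.1,0,1,0,3.9,-7.9,0,1,0,4.3,-7.7,0,1,0,4.8,-7.4,0,1,0,5.2,-7.1,0,1,0,5.6,-6.8,0,1,0,6,-6.5,0,1,0,6.3,-6.1,0]
}}

```text
time_s: 5.35
eef_pos: [492.7, 173.3, 176.3]
eef_rot: [-3.131, 0.004, 1.151]
wrist_force: [-11.0, 2.7, 9.0]
opening: 8.8
grasp_force: 24.6
```

>>> {"method": "drive_tool", "body": {
  "increments": [1,0,6.7,-5.7,0,1,0,7,-5.4,0,1,0,7.3,-4.9,0,1,0,7.6,-4.5,0,1,0,7.8,-4.1,0,1,0,8,-3.6,0,1,0,8.2,-3.2,0,1,0,8.4,-2.7,0,1,0,8.5,-2.2,0,1,0,8.6,-1.7,0,1,0,8.7,-1.2,0,1,0,8.8,-0.7,0,1,0,0,0,0]
}}

```text
time_s: 6.65
eef_pos: [587.3, 130.9, 215.8]
eef_rot: [3.14, 0.001, 1.146]
wrist_force: [-2.0, -1.6, 4.7]
opening: 8.9
grasp_force: 26.2
```

Run:
```python
from h import *
s=bot.read_state();p=s["eef_pos"];r=rel(p);print(r,s["wrist_force"],np.arctan2(r[2]+15.4-78,56-r[0])-.1437)
```

```text
[ 53.17487903  -9.20458355 215.80576191] [-1.97358133 -1.5790704   4.69168222] 1.4086583725976654
```

>>> {"method": "drive_tool", "body": {
  "increments": [1,0,4.4,-0.1,0,1,0,4.4,0.1,0,1,0,4.4,0.2,0,1,0,4.4,0.4,0,1,0,4.4,0.5,0,1,0,4.4,0.6,0,1,0,4.4,0.8,0,1,0,4.4,0.9,0,1,0,4.4,1,0,1,0,4.4,1.1,0,1,0,4,1.2,0,1,0,0,0,0,1,0,0,0,0]
}}

```text
time_s: 7.95
eef_pos: [629.3, 112.2, 208.5]
eef_rot: [-3.141, 0.002, 1.148]
wrist_force: [-3.3, -5.5, -0.3]
opening: 8.5
grasp_force: 26.4
```

Run:
```python
from h import *
s=bot.read_state();p=s["eef_pos"];r=rel(p);print(r,s["wrist_force"],np.arctan2(r[2]+15.4-78,56-r[0])-.1437)
```

```text
[ 99.18590416  -9.12109264 208.49325203] [-3.31026795 -5.54452137 -0.32582031] 1.7148888315473163
```

>>> {"method": "drive_tool", "body": {
  "increments": [1,0,1.5,0.4,0,1,0,1.5,0.4,0,1,0,0,0,0,0.7,0,0,0,0,0.4,0,0,0,0,0.2,0,0,0,0,0.2,0,0,0,0,0.2,0,0,-10,0,0.2,0,0,-20,0,0.2,0,0,-20,0,0.2,0,-20,-10,0,0.2,0,-30,0,0,0.2,0,-30,0,0,0.2,0,-30,0,0,0.2,0,0,0,0,0.2,0,0,0,0]
}}

```text
time_s: 9.55
eef_pos: [532.3, 157.2, 269.6]
eef_rot: [3.139, -0.001, 1.15]
wrist_force: [0.1, -0.9, 0.1]
opening: 34.1
grasp_force: 0.0
```

Run:
```python
from h import *
import cv2
s=bot.read_state();print(rel(s["eef_pos"]),s["eef_rot"])
im=eyes.grab_frame("wrist");a=im[:,:,::-1].copy()
c=eyes.get_calibration("wrist");np.save("wc.npy",c["cam_to_world"])
b=eyes.grab_frame("scene")[:,:,::-1];b=cv2.resize(b[180:320,200:400],(560,392))
cv2.imwrite("pics/w2.png",a);cv2.imwrite("pics/s2.png",b);t=eyes.grab_frame("top")[:,:,::-1];cv2.imwrite("pics/t2.png",t)
```

```text
[ -7.7813058   -7.61007151 269.57386419] [ 3.13942842e+00 -1.39885379e-03  1.14972612e+00]
```

View pics/w2.png

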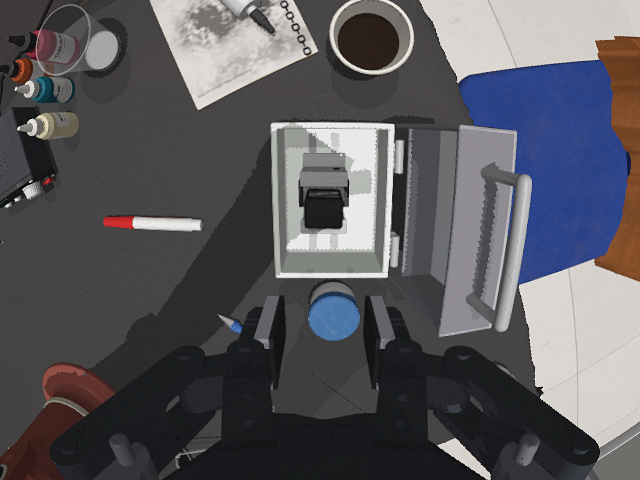

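View pics/s2.png

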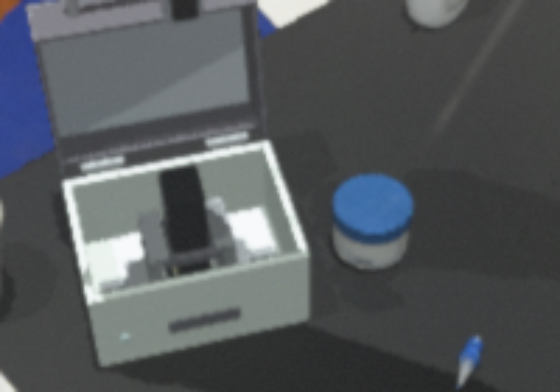

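The wrist view shows the cover lying back and the dock rim's outer corners at (272,124), (393,124), (388,277) and (275,277). The black block of the pack has its lower top edge at v≈228, between u=304 and 343. The scene crop agrees: the cover is open and the pack stands upright between its catches.

Run:
```python
from h import *
import cv2
c=eyes.get_calibration("wrist")
q=[rel(wonz(c,*p,75)) for p in((272,124),(393,124),(388,277),(275,277))];print(np.round(q,1),np.mean(q,0))
for p in((304,228),(343,228)):print(rel(wonz(c,*p,118)).round(1))
im=cv2.imread("pics/w2.png");g=cv2.cvtColor(im,cv2.COLOR_BGR2GRAY)
for v in range(184,236,3):print(v,g[v,296:352:4])
T=eyes.get_calibration("top");t=cv2.imread("pics/t2.png");cv2.imwrite("pics/t2c.png",cv2.resize(t[185:295,215:365],(600,440)))
```

```text
[[-53.7  71.8  75. ]
 [ 55.   72.   75. ]
 [ 55.8 -75.8  75. ]
 [-56.  -75.3  75. ]] [ 0.27481886 -1.81081091 75.        ]
[-23.8 -13.4 118. ]
[  8.1 -13.6 118. ]
184 [186 118 128 130 128 128 128 128 129 130 128 128 129  10]
187 [185  18  99  88  89  82  79  87  92  85  75  78  36  18]
190 [185  29 118  10  18  15  16  21  13  13   6  81  61  18]
193 [185  27  97  18  61  62  83  73  58  74  84  12  54  12]
196 [184  26  90  22  43  36  38  44  58  56  57  18  67  26]
199 [184  28  74  27  26  25  24  27  27  25  22  23  96  98]
202 [183  29  60  29  32  32  31  34  33  31  34  32  59  93]
205 [182  19  41  28  32  33  30  31  33  30  34  30  38  86]
208 [182 175  65  35  31  29  29  29  31  31  31  32 234 235]
211 [183 183  68  33  33  33  32  33  32  31  28  31 240 233]
214 [182 182  69  29  27  32  28  29  28  28  32  29 200 233]
217 [183 183  47  31  27  30  27  28  30  28  28  29 155 233]
220 [183 159  79  28  32  28  29  30  31  32  29  28 197 233]
223 [181 140  78  31  28  30  31  28  26  31  28  26 208 233]
226 [181 155 106  24  24  26  25  21  27  27  28  21 204 234]
229 [181 157 130 116  97  96  82 148 160 155 149 190 204 234]
232 [181 169 128 130 113 127 201 200 184 193 200 200 200 234]
235 [179 234 235 236 188 187 233 234 234 193 200 234 233 233]
```

>>> {"method": "drive_tool", "body": {
  "increments": [-0.35,6.5,0,0,0,-0.35,0,0,30,0,-0.35,0,0,30,0,-0.35,0,0,30,0,-0.35,0,0,30,0,-0.35,0,0,25,0,-0.35,0,0,20,0,-0.35,0,0,12,0,-0.35,0,0,10,0,-0.35,0,0,0,0,-0.35,0,0,0,0,1,0,0,0,0,1,0,0,0,0,1,0,0,0,0,1,0,0,0,0,1,0,0,0,0],
  "squeeze": 35
}}

```text
time_s: 11.3
eef_pos: [535.3, 163.0, 82.4]
eef_rot: [3.14, -0.001, 1.149]
wrist_force: [-0.9, -0.6, 5.7]
opening: 31.9
grasp_force: 38.7
```

Run:
```python
from h import *
s=bot.read_state();print(rel(s["eef_pos"]),s["eef_rot"],s["wrist_force"],s["opening"])
```

```text
[-7.3922311  -1.12198182 82.35010237] [ 3.14007960e+00 -1.32468569e-03  1.14865786e+00] [-0.93325651 -0.5669967   5.74397466] 31.89830882785287
```

>>> {"method": "drive_tool", "body": {
  "increments": [1,2,0,0,0,1,2,0,0,0,1,2,0,0,0,1,2,0,0,0,1,2,0,0,0,1,2,0,0,0,1,2,0,0,0,1,2,0,0,0,1,2,0,0,0,1,2,0,0,0,1,2,0,0,0,1,0,0,0,0,1,0,0,0,0]
}}

```text
time_s: 12.6
eef_pos: [541.4, 176.9, 81.7]
eef_rot: [-3.14, 0.012, 1.146]
wrist_force: [-3.1, -8.2, 10.9]
opening: 31.6
grasp_force: 40.4
```

Run:
```python
from h import *
import cv2
s=bot.read_state();print(rel(s["eef_pos"]),s["eef_rot"],s["wrist_force"],s["opening"])
a=eyes.grab_frame("wrist")[:,:,::-1];b=eyes.grab_frame("scene")[:,:,::-1]
cv2.imwrite("pics/s3.png",np.hstack([cv2.resize(a[:,130:510],(380,480)),cv2.resize(b[190:310,200:305],(420,480))]))
```

```text
[-7.50331529 14.0780985  81.71329845] [-3.14005233  0.01193309  1.14574423] [-3.13987456 -8.24555474 10.88242274] 31.60316190220424
```

View pics/s3.png

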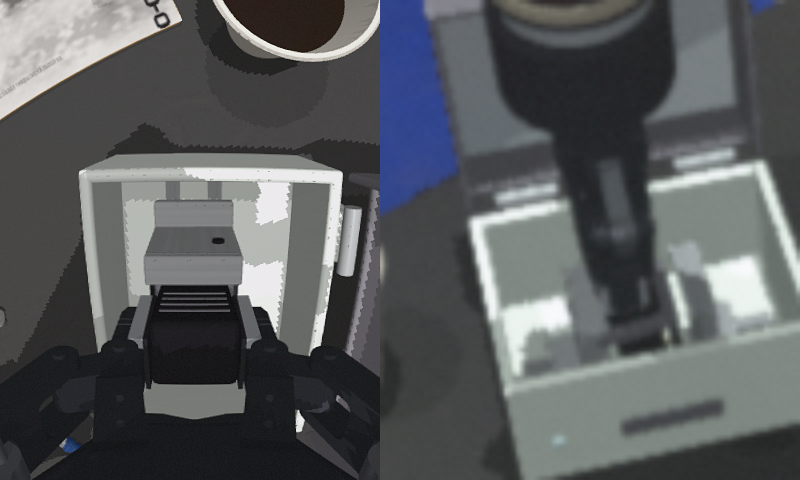

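Left side: the wrist view shows the pack pressing on the left catch, and the TCP has gone 15 of the commanded 22 mm because the arm is compliant. I'll push further.

>>> {"method": "drive_tool", "body": {
  "increments": [1,2,0,0,0,1,2,0,0,0,1,2,0,0,0,1,0,0,0,0]
}}

```text
time_s: 13.1
eef_pos: [543.6, 181.7, 81.2]
eef_rot: [-3.14, 0.013, 1.146]
wrist_force: [-4.8, -7.7, 9.1]
opening: 31.5
grasp_force: 40.3
```

Run:
```python
from h import *
import cv2
s=bot.read_state();print(rel(s["eef_pos"]),s["eef_rot"],s["wrist_force"],s["moment"])
a=eyes.grab_frame("wrist")[:,:,::-1]
cv2.imwrite("pics/w4.png",a)
g=cv2.cvtColor(a,cv2.COLOR_BGR2GRAY)
b=cv2.cvtColor(cv2.imread("pics/s3.png")[:,:380],cv2.COLOR_BGR2GRAY)
c=eyes.get_calibration("wrist")
# edges of the lip (bright grey) along the column through the catch
print("now",g[190:300:3,320]); print("before",b[190:300:3,190])
```

```text
[-7.47095054 19.37565054 81.19913219] [-3.13964414  0.01345891  1.14573406] [-4.76015622 -7.7079838   9.1094984 ] [-2.03520116  1.06597771  0.02694445]
now [175 147 155 154 148 100 131 127 133 131 130 131 130 120  91  91  91  91
  91  92  90  92  91  95 129 133 129 128 127 130 132 127 130  50  15  71
  18]
before [155 153 155 129 125 129 127 132 131 129 132 130 120  90  90  91  90  90
  92  91  91 102 113 127 131 126 128 129 131 129 127 133  18  21  42  12
  75]
```

Run:
```python
from h import *
import cv2
c=eyes.get_calibration("wrist");g=cv2.cvtColor(cv2.imread("pics/w4.png"),cv2.COLOR_BGR2GRAY)
col=g[180:300,320].astype(int);e=np.flatnonzero(abs(np.diff(col))>12)+180;print(e)
for v in e:print(v,[rel(wonz(c,320,v,z))[1].round(1) for z in(20,72)])
# same edges in w2 (catch untouched, camera pose saved)
c2=dict(c);c2["cam_to_world"]=np.load("wc.npy");g=cv2.cvtColor(cv2.imread("pics/w2.png"),cv2.COLOR_BGR2GRAY)
col=g[140:215,323].astype(int);e=np.flatnonzero(abs(np.diff(col))>12)+140
for v in e:print("w2",v,[rel(wonz(c2,323,v,z))[1].round(1) for z in(20,72)])
```

```text
[180 194 202 204 205 228 229 260 288 289 294 296 298]
180 [np.float64(65.8), np.float64(73.9)]
194 [np.float64(57.9), np.float64(68.0)]
202 [np.float64(53.4), np.float64(64.6)]
204 [np.float64(52.2), np.float64(63.8)]
205 [np.float64(51.7), np.float64(63.4)]
228 [np.float64(38.3), np.float64(53.4)]
229 [np.float64(37.7), np.float64(53.0)]
260 [np.float64(18.8), np.float64(38.9)]
288 [np.float64(0.6), np.float64(25.4)]
289 [np.float64(-0.0), np.float64(24.9)]
294 [np.float64(-3.4), np.float64(22.4)]
296 [np.float64(-4.8), np.float64(21.4)]
298 [np.float64(-6.2), np.float64(20.4)]
w2 140 [np.float64(55.2), np.float64(56.9)]
w2 141 [np.float64(54.2), np.float64(56.0)]
w2 142 [np.float64(53.1), np.float64(55.1)]
w2 152 [np.float64(42.5), np.float64(45.9)]
w2 153 [np.float64(41.5), np.float64(45.0)]
w2 165 [np.float64(28.7), np.float64(33.9)]
w2 166 [np.float64(27.7), np.float64(33.0)]
w2 171 [np.float64(22.3), np.float64(28.4)]
w2 185 [np.float64(7.3), np.float64(15.3)]
w2 187 [np.float64(5.1), np.float64(13.4)]
w2 188 [np.float64(4.0), np.float64(12.5)]
w2 190 [np.float64(1.9), np.float64(10.6)]
w2 191 [np.float64(0.8), np.float64(9.7)]
w2 192 [np.float64(-0.3), np.float64(8.7)]
w2 194 [np.float64(-2.5), np.float64(6.8)]
```

The left lip has moved from y≈14.5 to 25.2, so the left catch is out about 10.5 mm. Now I'll rock to the right.

>>> {"method": "drive_tool", "body": {
  "increments": [1,-3,0,0,0,1,-3,0,0,0,1,-3,0,0,0,1,-3,0,0,0,1,-3,0,0,0,1,-3,0,0,0,1,-3,0,0,0,1,-3,0,0,0,1,-3,0,0,0,1,-3,0,0,0,1,-3,0,0,0,1,-3,0,0,0,1,-3,0,0,0,1,-3,0,0,0,1,-3,0,0,0,1,-3,0,0,0,1,-3,0,0,0,1,-3,0,0,0,1,-2,0,0,0,1,0,0,0,0]
}}

```text
time_s: 15.15
eef_pos: [526.5, 144.0, 83.4]
eef_rot: [3.137, -0.014, 1.152]
wrist_force: [3.5, 8.2, 3.0]
opening: 31.6
grasp_force: 39.7
```

Run:
```python
from h import *
s=bot.read_state();print(rel(s["eef_pos"]),s["eef_rot"],s["wrist_force"],s["moment"])
```

```text
[ -7.65472102 -21.99408035  83.3899149 ] [ 3.13735295 -0.0144521   1.15203872] [3.47808272 8.21077863 2.998502  ] [ 2.11570326 -0.66104027 -0.05839133]
```

>>> {"method": "drive_tool", "body": {
  "increments": [1,4,0,0,0,1,4,0,0,0,1,4,0,0,0,1,4,0,0,0,1,4,0,0,0,1,4,0,0,0,1,4,0,0,0,1,0,0,0,0,1,0,0,0,0]
}}

```text
time_s: 16.05
eef_pos: [532.9, 159.2, 80.9]
eef_rot: [-3.14, 0.008, 1.147]
wrist_force: [-2.8, -3.8, 5.6]
opening: 31.3
grasp_force: 40.7
```

Run:
```python
from h import *
import cv2
s=bot.read_state();print(rel(s["eef_pos"]),s["eef_rot"],s["wrist_force"],s["moment"])
a=eyes.grab_frame("wrist")[:,:,::-1];b=eyes.grab_frame("scene")[:,:,::-1]
cv2.imwrite("pics/s5.png",np.hstack([a[:,160:480],cv2.resize(b[190:310,200:305],(420,480))]))
```

```text
[-8.03747318 -5.61964397 80.89214475] [-3.13967308  0.00772022  1.14688043] [-2.76305563 -3.80203794  5.59624895] [-1.2622342   0.69681929  0.06882304]
```

View pics/s5.png

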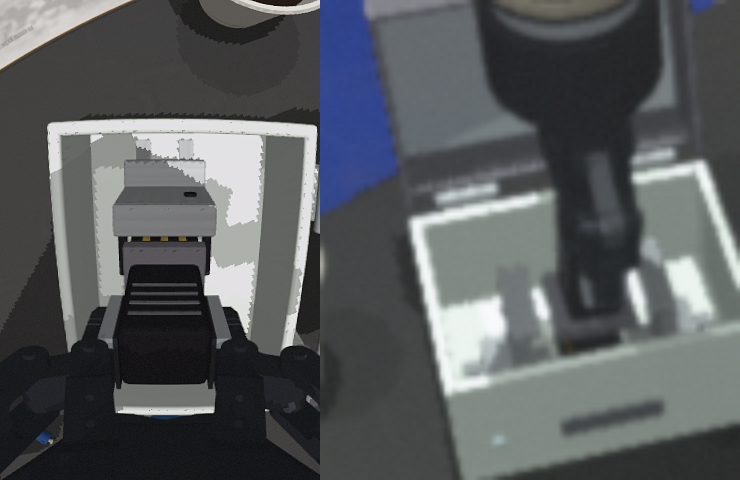

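Both cheeks stand off the pack on both sides in the scene view, at about u=515 and 655 with the pack at 590. I'll centre the pack and lift a little.

>>> {"method": "drive_tool", "body": {
  "increments": [1,2,0,0,0,1,2,0,0,0,1,1.5,0,0,0,1,0,0,-2,0,1,0,0,-2,0,1,0,0,-2,0,1,0,0,-2,0,1,0,0,-2,0,1,0,0,-2,0,1,0,0,0,0]
}}

```text
time_s: 17.15
eef_pos: [537.3, 168.5, 94.0]
eef_rot: [3.141, -0.002, 1.149]
wrist_force: [-2.8, -2.8, -0.0]
opening: 31.6
grasp_force: 39.8
```

Run:
```python
from h import *
s=bot.read_state();print(rel(s["eef_pos"]),s["eef_rot"],s["wrist_force"],s["moment"])
```

```text
[-7.83412526  4.66554606 94.02158893] [ 3.14093539e+00 -1.65351730e-03  1.14894240e+00] [-2.77737602 -2.77995215 -0.01738085] [-0.68330321  0.47754897 -0.01814499]
```

>>> {"method": "drive_tool", "body": {
  "increments": [1,0,0,-6,0,1,0,0,-8,0,1,0,0,-8,0,1,0,0,-8,0,1,0,0,-8,0,1,0,0,-8,0,1,0,0,-8,0,1,0,0,-8,0,1,0,0,-8,0,1,-2.5,0,-4,0,1,-3,0,-2,0,1,0,0,0,0,1,0,0,0,0,1,0,0,0,0]
}}

```text
time_s: 18.55
eef_pos: [534.4, 162.6, 169.0]
eef_rot: [-3.141, 0.0, 1.149]
wrist_force: [-0.0, 0.3, -1.8]
opening: 31.4
grasp_force: 39.7
```

Run:
```python
from h import *
import cv2
s=bot.read_state();print(rel(s["eef_pos"]),s["eef_rot"],s["wrist_force"],s["moment"])
a=eyes.grab_frame("wrist")[:,:,::-1];b=eyes.grab_frame("scene")[:,:,::-1]
cv2.imwrite("pics/s6.png",np.hstack([a[:,160:480],cv2.resize(b[170:310,200:322],(418,480))]))
```

```text
[ -8.04371017  -1.82981282 169.00814084] [-3.14098371e+00  3.83150851e-04  1.14864800e+00] [-0.02511331  0.30079698 -1.77926977] [ 0.00589263 -0.03541597 -0.05222794]
```

View pics/s6.png

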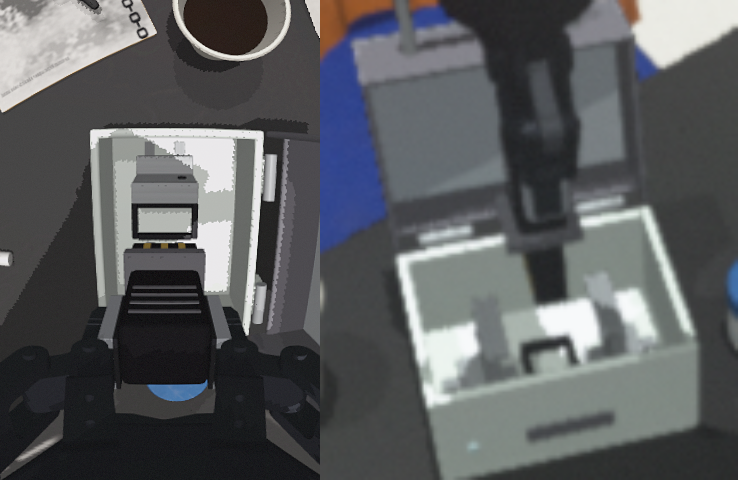

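The pack is out. In the scene crop the flange centre is near (543,235) and the foot's bottom near (547,298). I'll compare that with where an upright pack would project.

Run:
```python
from h import *
import cv2
from scipy.spatial.transform import Rotation as R
S=eyes.get_calibration("scene");c=eyes.get_calibration("wrist");p=bot.read_state()["eef_pos"]
def proj(C,w,fish=False):
    M=C["cam_to_world"];q=M[:3,:3].T@(w-M[:3,3]);f=240/np.tan(np.radians(C["vfov"]/2));x,y=q[0],-q[1];z=-q[2]
    k=f/z if not fish else f*np.arctan2(np.hypot(x,y),z)/np.hypot(x,y)
    return np.array([C["cx"]+k*x,C["cy"]+k*y])
g=p+[0,0,19];hg=82.4+19-12
for tilt in(-.2,-.1,0,.1,.2): # positive: top leans to +y (left)
    f=lambda x,y,h:g+x*X+(y*np.cos(tilt)+(h-hg)*np.sin(tilt))*Y+np.array([0,0,(h-hg)*np.cos(tilt)-y*np.sin(tilt)])
    o=[proj(S,f(-19,s*9,0)) for s in(1,-1)]+[proj(S,f(-16,s*20,48)) for s in(1,-1)]
    w=[proj(c,f(0,9,0),1),proj(c,f(0,20,52),1),proj(c,f(0,13,106),1)]
    print(tilt,"scene foot/flange",[((q-[200,170])*3.43+[320,0]).round() for q in o],"wrist foot,flange,top",[(q-[160,0]).round() for q in w])
```

```text
-0.2 scene foot/flange [array([505., 308.]), array([538., 306.]), array([493., 241.]), array([569., 237.])] wrist foot,flange,top [array([166., 214.]), array([167., 240.]), array([167., 338.])]
-0.1 scene foot/flange [array([521., 308.]), array([554., 303.]), array([500., 243.]), array([577., 234.])] wrist foot,flange,top [array([166., 227.]), array([166., 246.]), array([167., 332.])]
0 scene foot/flange [array([538., 306.]), array([571., 299.]), array([509., 245.]), array([585., 230.])] wrist foot,flange,top [array([166., 241.]), array([166., 252.]), array([167., 325.])]
0.1 scene foot/flange [array([554., 303.]), array([587., 294.]), array([517., 246.]), array([592., 225.])] wrist foot,flange,top [array([166., 255.]), array([166., 258.]), array([167., 319.])]
0.2 scene foot/flange [array([571., 299.]), array([602., 288.]), array([526., 246.]), array([599., 220.])] wrist foot,flange,top [array([166., 269.]), array([166., 265.]), array([167., 313.])]
```

The observed foot edges (530–566 in the scene, v≈243 in the wrist) and flange (505–582, v≈250) match a tilt of about -0.03 rad, with the base about 86 mm above the deck. That meets the end conditions, so I'm handing in.

```bash
python3 -c "
from cell import bot
print(bot.sign_off())"
```

```text
the job is handed in; nothing more can be done
None
```

I handed the job in at 18.6 s on the robot's clock (no verdict came back): the cover is open on its stop, both catches are pushed clear, and the pack is held upright (about 0.03 rad of tilt) over its seat, about 86 mm above the deck.

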